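# Clear the press bed and reset its side stop

### The job

Make the stamping-press bed ready for the next piece: pick up the scraper block, sweep all four brass offcuts off the black bed plate into the aluminium tray at its side, and stand the scraper back on its cork pad. Slide the side stop along its track until it is in line with the brass index on the far side of the track. Move the offcuts only with the scraper, never with the gripper, and leave the jar, knife and brass embosser where they are.

Things in the scene. Friction and masses are not known exactly. Their poses are not given: they have to be found in the camera images.
- bed: Fixed press bed: dark walnut base carrying a black plate. Origin on the table under the plate's centre; x points away from the robot, y to the robot's left towards the tray (turned by up to 0.25 rad either way). A dark steel track 30 mm wide runs along y at bed x = 110 mm, its top 60 mm above the table.
- plate_top (a point): Centre of the flat black plate's top, 60 mm above the table, axes as the bed's. Plate 180 (x) by 240 (y) mm, no rim; its +y edge overhangs the tray's near wall. The four offcuts start flat on it with centres within 40 mm of its centre line in x and y from -26 to +64 mm.
- tray_floor (a point): Centre of the inner floor of the open aluminium tray fixed to the bed beside the plate's +y edge, 4 mm above the table, axes as the bed's. Inside 212 (x) by 132 (y) mm, walls 4 mm, rim 42 mm above the table, 6 mm below the plate's underside. Centre at bed y = 176 mm.
- scraper: Loose scraper block, about 0.2 to 0.4 kg, standing on the cork pad. Origin at the centre of its underside; x along its length, z up. Foot 130 (x) by 30 (y) by 25 mm high of light wood with a flat steel sole; on it a light-wood handle 80 (x) by 24 (y) mm, from 25 to 75 mm above the underside. Grip across the handle's 24 mm. Symmetric front to back and end to end.
- pad: Fixed cork pad, 180 (x) by 110 (y) by 6 mm thick, origin at the centre of its underside on the table. The scraper starts standing on it and belongs there.
- chip_strip: Loose brass offcut, flat bar 44 by 14 by 9 mm, about 45 g; origin at the centre of its underside as it starts.
- chip_square: Loose brass offcut, square 25 by 25 by 9 mm, about 45 g; origin at the centre of its underside as it starts.
- chip_angle: Loose brass offcut, L shape 36 by 28 by 9 mm, about 45 g; origin at the middle of its outline's underside as it starts.
- chip_disc: Loose brass offcut, round 30 mm in diameter, 9 mm thick, about 50 g; origin at the centre of its underside as it starts.
- stop_grip (a point): Middle of the steel side stop's upright grip, 91.5 mm above the table: 24 (x) by 24 (y) mm, from 73.5 to 109.5 mm above the table, on a foot 40 mm long (y), 13 mm high, that rides on the track and reaches over the plate's far edge to bed x = 80 mm. Axes as the bed's. A dark line on its far face marks its middle.
- stop (a joint): Position of the side stop along its track in m, 0 to 0.15, growing towards bed +y (the tray). At 0 its grip is at bed y = -85 mm. It slides stiffly (about 1.5 N) and stays where it is left. It starts between 0 and 0.045, always on the -y side of the index.
- index: Fixed brass index standing on the walnut base just beyond the track: post 12 (x) by 16 (y) mm with a 3 mm thick pointer fin on top, its tip 77 mm above the table. Origin at the centre of its underside, 25 mm above the table, at bed x = 135 mm; axes as the bed's. The stop is set when the middle of its grip has the same bed y as the index.
- jar: Bystander: lidded glass jar 66 mm in diameter, 80 mm tall, origin under its centre. Leave it.
- knife: Bystander: orange craft knife, handle 22 by 130 by 16 mm, lying flat, origin under the handle's centre, y along it. Leave it.
- embosser: Bystander: brass bar 30 by 120 by 28 mm with a black handle 90 mm long at its +y end, lying flat, origin under the bar's centre. Leave it.
Not all that is in view belongs to the job. What is meant by the scraper is not blue, and is the smaller of those in its own colour.

How it is judged:
At the end, for the whole second after the job is handed in: All four brass offcuts lie at rest inside the tray, below its rim; the middle of the stop's grip is within 6 mm of the index along the track; the scraper stands upright and still on the cork pad, its centre within 60 mm (x) and 45 mm (y) of the pad's centre (x of chip_strip in the frame of tray_floor between -0.108 and 0.108 m and y of chip_strip in the frame of tray_floor between -0.068 and 0.068 m and z of each of chip_strip, chip_square, chip_angle, chip_disc in the frame of tray_floor below 0.036 m and linear speed of each of chip_strip, chip_square, chip_angle, chip_disc, scraper below 0.03 m/s and x of chip_square in the frame of tray_floor between -0.108 and 0.108 m and y of chip_square in the frame of tray_floor between -0.068 and 0.068 m and x of chip_angle in the frame of tray_floor between -0.108 and 0.108 m and y of chip_angle in the frame of tray_floor between -0.068 and 0.068 m and x of chip_disc in the frame of tray_floor between -0.108 and 0.108 m and y of chip_disc in the frame of tray_floor between -0.068 and 0.068 m and y of stop_grip in the frame of index between -0.006 and 0.006 m and x of scraper in the frame of pad between -0.06 and 0.06 m and y of scraper in the frame of pad between -0.045 and 0.045 m and z of scraper in the frame of pad between 0 and 0.012 m and angle between scraper's own z axis and vertical below 0.15 rad); the robot touches nothing.
It fails at once if an offcut is touched by the gripper or arm (contact force between any of chip_strip, chip_square, chip_angle, chip_disc and the fingers above 0.3 N or contact force between any of chip_strip, chip_square, chip_angle, chip_disc and the arm above 0.3 N).
It fails at once if the jar, knife or embosser is moved by more than 25 mm (distance of any of jar, knife, embosser from where it was at the start of the episode above 0.025 m).
It also fails if it takes over 67 s, if anything falls off the work surface, if the arm or the gripper's body presses on something with over 40 N, if the wrist force passes 120 N, or if a joint passes its speed limit or range.

### The arm

A 7-joint arm with a two-finger parallel gripper is mounted at the origin on the work surface. World frame = base frame: x ahead of the robot, y to its left, z up, the work surface at z = 0. Lengths are in m, angles in rad, forces in N, time in s.
With the tool pointing down it reaches from about 0.425 to 1.025 m from the base axis. Payload 3.6 kg.
Tool frame: the origin (TCP) lies midway between the tips of the shut fingers; the grasp point (between the pads) lies 19 mm behind it (robot.grip_depth is the distance from the TCP to the grasp point, in m); z points along the fingers, y is the line along which they close (so a half turn about z gives the same grasp; the last joint's range is limited). The gripper opens to 85 mm and grips with 20 to 120 N. Pads are 22 mm wide; open, the fingers measure 114 mm over their backs; the gripper's body (76 mm by 85 mm) begins 54 mm behind the grasp point. The pads swing forward as they close: fully open they stand 13 mm farther back than shut.
Start: joints at [1.236, 0.591, 0.048, 1.609, -0.033, 0.943, -0.034], TCP at [0.173, -0.704, 0.231] pointing down, gripper open.
Joint ranges: [-2.69, 2.69], [-0.47, 2.24], [-1.27, 1.36], [0.19, 2.51], [-1.53, 4.68], [0.08, 2.07], [-3.09, 3.09]. Speed limits (rad/s): [2.57, 2.57, 3.14, 3.14, 3.14, 3.14, 3.14].

### API

Orientations are given as a unit quaternion [x, y, z, w].
In Python, from cell import robot gives the robot as it stands. The module is installed in compiled form; this text tells all that it offers.
- The arm moves only by the tool arm_command, never from a script. Its argument "steps" is a list of rows, each an object of numbers: "fingers": the finger opening in mm, from 0 to 85.4; "tx", "ty", "tz": the shift along the tool's x, y, z in units of 40 mm (1.0 is 40 mm); "roll": the turn about the tool's z in units of 6 degrees (1.0 is 6 degrees). A call has 1 to 10 rows; each row shifts and turns the commanded pose from where the row before left it, along the tool's axes as they then stand; what a row does not reach is not made up. A row lasts 1/12 s, in which the tool goes at most 41.7 mm and 7.16 degrees, less where a joint would pass 70% of its speed; a pose out of reach is approached as far as the arm can. A call is refused whole if a number of a shift passes 1 or a number of a turn 1, either way. A call with a gripper value outside its range is refused whole. The fingers move at their own pace and stop on an object; "squeeze" is the grip in N (left out, the last holds). Time passes only in rows, so rows that do not move let the fingers close. It gives the time, the measured TCP pose, the force, the opening and the grip force at its end, in the units of the state.
- robot.read_state(): the state, without advancing time (a new reading comes with each control period).
- robot.capture(name): name is "scene" or "top" or "wrist"; returns the picture (384x512x3 uint8, blue, green, red); there is no depth.
- robot.camera_model(name): a dict with "intrinsics" (3x3 intrinsics, pixels), "dist" ([k1, k2, p1, p2, k3] as OpenCV has them; the pictures are not rectified), "rvec" (rotation vector, rad) and "tvec" (3), from world to camera coordinates, as OpenCV has them; the wrist camera has in their place "hand_eye" (4x4, takes a point from camera to tool coordinates, whose origin is the TCP and whose axes are the flange's). Camera axes: x right, y down, z forward; pixel columns grow to the right and rows downward; lengths in m; the calibration is good to about 2 mm. A picture is of the moment at which its call begins: read the wrist's pose just before it. camera_model takes no time and is no camera call.
- robot.close_job(): hands the job in; it is judged then, once.
The state is a dict: "time_s": time; "joints": joint angles; "joint_velocities": joint speeds; "effort": joint torques, N m; "eef_pos": TCP position; "tool_rot": TCP orientation; "ft_force": force on the tool from outside, world axes, zero at the start; "wrist_torque": the same for the moment, N m; "opening": finger opening in m; "grasp_force": force on a finger pad.
Only numpy, scipy, OpenCV 4.12 (cv2) and the standard library are available. Lean on these libraries where they do the work, as an engineer would, in place of code of your own. Each camera call takes 0.05 s, during which the arm holds its last target. There are 200 camera calls.

## Working session

There is one attempt and no reset: what is moved stays moved. The work goes in short steps, Python scripts to look and compute and a tool call to move; the robot and the scene stay as the last step left them, time stands still between calls to the robot, and variables do not carry over. Pictures are saved under pics/ and viewed, at most 10 in all, crops included, and the job is handed in when it is done.

Besides the shell and the picture viewer there is one more tool, called after "Emit:" as name(argument=value, ...) on one line, values as JSON. arm_command: Moves the arm, as the interface text tells. Its arguments: {"type":"object","properties":{"steps":{"type":"array","items":{"type":"object","properties":{"fingers":{"type":"number"},"tx":{"type":"number"},"ty":{"type":"number"},"tz":{"type":"number"},"roll":{"type":"number"}}}},"squeeze":{"type":"number"}},"required":["steps"]}

```bash
mkdir -p pics; python3 - <<'E'
from cell import robot
import cv2,numpy as np
for n in("scene","top"):
    im=robot.capture(n); cv2.imwrite(f"pics/{n}0.png",im)
    m=robot.camera_model(n); print(n,{k:np.round(v,3).tolist() for k,v in m.items()})
print(robot.read_state())
print(robot.camera_model("wrist"))
E
```

```text
scene {'intrinsics': [[357.274, 0.0, 251.303], [0.0, 357.274, 195.747], [0.0, 0.0, 1.0]], 'dist': [-0.028, 0.0, 0.0, 0.0, 0.0], 'rvec': [1.29, 2.156, -1.001], 'tvec': [0.403, -0.249, 1.552]}
top {'intrinsics': [[354.202, 0.0, 258.0], [0.0, 354.202, 189.407], [0.0, 0.0, 1.0]], 'dist': [-0.024, 0.0, 0.0, 0.0, 0.0], 'rvec': [2.21, -2.16, 0.051], 'tvec': [-0.154, 0.62, 1.065]}
{'time_s': 0.1, 'joints': array([ 1.23649741,  0.59204765,  0.04834707,  1.60968324, -0.0333228 ,
        0.94271607, -0.03367374]), 'joint_velocities': array([ 2.51911136e-04, -2.15967118e-03,  5.29092740e-04, -4.98156444e-03,
       -7.25618055e-04,  3.67221527e-06,  1.78235789e-05]), 'effort': array([ 4.32191839e-03, -5.49999976e+01,  1.55290693e+00, -1.98826450e+01,
        9.71152185e-03,  3.79047560e-03, -2.19729054e-05]), 'eef_pos': array([ 0.17270847, -0.70336211,  0.23024578]), 'tool_rot': array([ 9.92756738e-01,  1.20137467e-01, -1.82789226e-04, -1.00768209e-03]), 'ft_force': array([-1.18288847,  0.07047991, -0.12225063]), 'wrist_torque': array([0.00246497, 0.00917897, 0.01979298]), 'grasp_force': 0.0, 'opening': 0.08513494477062133}
{'intrinsics': array([[293.89471173,   0.        , 252.09480615],
       [  0.        , 293.89471173, 194.01588191],
       [  0.        ,   0.        ,   1.        ]]), 'dist': array([-0.05105793,  0.        ,  0.        ,  0.        ,  0.        ]), 'hand_eye': array([[ 6.56229392e-04, -9.48881003e-01, -3.15633351e-01,
         8.13611965e-02],
       [ 9.99999746e-01,  5.34970835e-04,  4.70817051e-04,
         5.36073981e-05],
       [-2.77894718e-04, -3.15633580e-01,  9.48881113e-01,
        -1.41940582e-01],
       [ 0.00000000e+00,  0.00000000e+00,  0.00000000e+00,
         1.00000000e+00]])}
```

View pics/scene0.png

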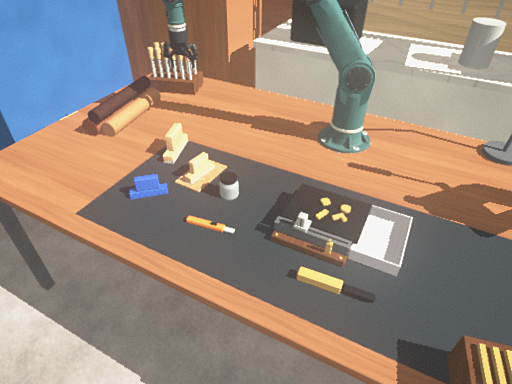

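View pics/top0.png

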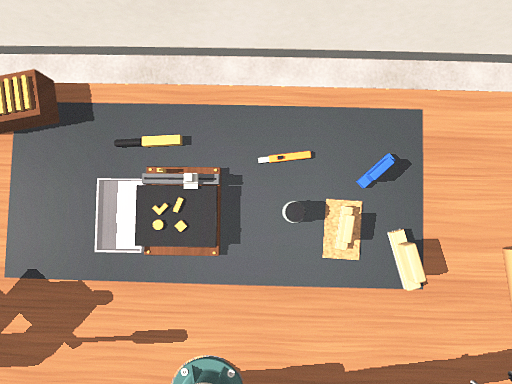

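Scraper-like blocks in the top view are the blue one (377,170), the wood one on the cork pad (346,228) and a longer wood one on the table (407,260). The pad one fits: it is not blue, it is the smaller of the two wood ones, and it stands on the cork. I'll confirm that in enlarged crops.

```bash
python3 - <<'E'
import cv2,numpy as np
im=cv2.imread("pics/top0.png")
a=cv2.resize(im[155:265,85:235],None,fx=5.3,fy=5.3,interpolation=cv2.INTER_CUBIC)
cv2.imwrite("pics/bed.png",a)
a=cv2.resize(im[150:300,270:440],None,fx=4,fy=4,interpolation=cv2.INTER_CUBIC)
cv2.imwrite("pics/pad.png",a)
E
```

```text
(no output)
```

View pics/bed.png

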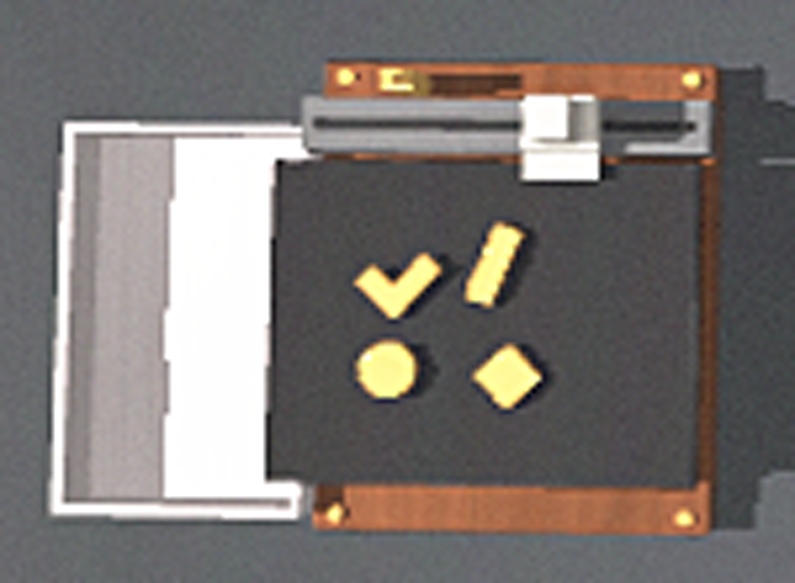

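View pics/pad.png

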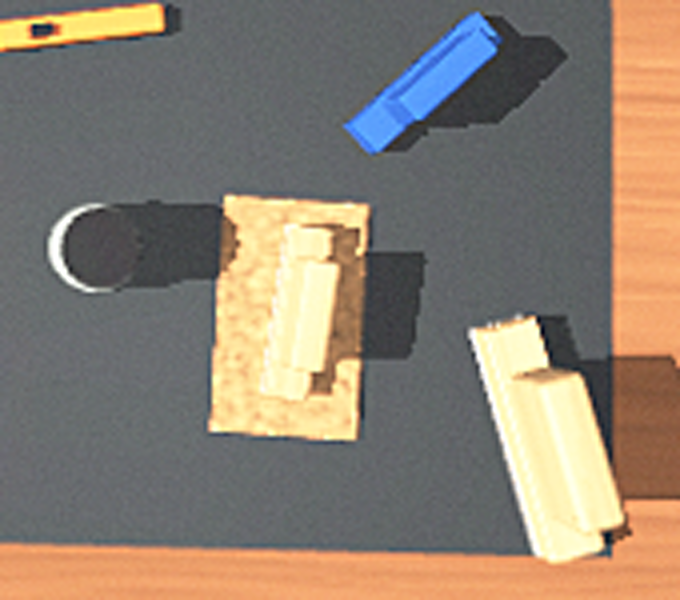

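The crop confirms it: the wood block on the cork (pad crop 305,310) is clearly shorter than the table one (545,450). In the bed crop, the plate corners are (276,160), (700,165), (697,487) and (267,479). The offcuts are around x 355–545, the stop grip is at (546,117) and the index at (400,80).

```bash
cat >h.py <<'E'
import cv2,numpy as np
from cell import robot
from scipy.spatial.transform import Rotation as R
def unproj(name,uv,z,st=None):
    m=robot.camera_model(name)
    p=cv2.undistortPoints(np.float64(uv).reshape(-1,1,2),m["intrinsics"],m["dist"]).reshape(-1,2)
    d=np.c_[p,np.ones(len(p))]
    if name=="wrist":
        T=np.asarray(m["hand_eye"]);Rt=R.from_quat(st["tool_rot"]).as_matrix()
        Rw=Rt@T[:3,:3];c=Rt@T[:3,3]+st["eef_pos"]
    else:
        Rw=cv2.Rodrigues(np.float64(m["rvec"]))[0].T;c=-Rw@np.ravel(m["tvec"])
    d=d@Rw.T
    return c+d*((np.broadcast_to(z,len(p))-c[2])/d[:,2])[:,None]
def bedc(p): return (np.float64(p)+.5)/5.3-.5+np.array([85,155])
def padc(p): return (np.float64(p)+.5)/4-.5+np.array([270,150])
E
python3 - <<'E'
from h import *
np.set_printoptions(precision=4,suppress=True)
P=unproj("top",bedc([(276,160),(700,165),(697,487),(267,479)]),.06);print("plate",P[:,:2])
c=P.mean(0)[:2]; # order +x+y, +x-y, -x-y, -x+y
M=np.array([[.09,.12],[.09,-.12],[-.09,-.12],[-.09,.12]])
A=P[:,:2]-c; yaw=np.arctan2((M[:,0]*A[:,1]-M[:,1]*A[:,0]).sum(),(M*A).sum());print("bed",c,yaw, np.linalg.norm(A,axis=1))
B=np.array([[np.cos(yaw),np.sin(yaw)],[-np.sin(yaw),np.cos(yaw)]])
tb=lambda p:(np.atleast_2d(p)[:,:2]-c)@B.T
print("stop grip top",tb(unproj("top",bedc([(523,95),(566,95),(568,137),(525,140)]),.1095)))
print("stop foot corners",tb(unproj("top",bedc([(523,181),(600,181)]),.073)))
print("index z.077",tb(unproj("top",bedc([(398,80)]),.077)),"z.06",tb(unproj("top",bedc([(380,80),(413,80)]),.06)))
ch=[(355,281),(392,320),(441,265),(387,370),(508,342),(543,378),(508,411),(473,376),(500,222),(525,235),(488,305),(465,295)]
print("chips",tb(unproj("top",bedc(ch),.069)))
Q=unproj("top",padc([(223,195),(371,204),(358,440),(209,431)]),.006);print("pad",Q[:,:2],Q.mean(0))
S=unproj("top",padc([(288,222),(332,226),(307,398),(261,390)]),.031);print("foot",S[:,:2],S.mean(0))
H=unproj("top",padc([(308,260),(339,264),(325,347),(297,345)]),.081);print("handle",H[:,:2],H.mean(0))
E
```

```text
plate [[ 0.6263  0.219 ]
 [ 0.6287 -0.0182]
 [ 0.4514 -0.0218]
 [ 0.4495  0.2166]]
bed [0.539  0.0989] 0.012011181475992005 [0.1485 0.1475 0.1491 0.1478]
stop grip top [[ 0.1212 -0.0298]
 [ 0.1215 -0.0527]
 [ 0.0991 -0.0542]
 [ 0.0973 -0.0314]]
stop foot corners [[ 0.0777 -0.0227]
 [ 0.0781 -0.0651]]
index z.077 [[0.1323 0.0468]] z.06 [[0.1341 0.0619]
 [0.1343 0.0433]]
chips [[ 0.0218  0.0699]
 [ 0.0007  0.0488]
 [ 0.0312  0.0225]
 [-0.0267  0.0508]
 [-0.0106 -0.0156]
 [-0.03   -0.0353]
 [-0.0482 -0.0164]
 [-0.0294  0.0033]
 [ 0.0552 -0.0096]
 [ 0.0482 -0.0236]
 [ 0.0095 -0.0041]
 [ 0.0148  0.0088]]
pad [[ 0.6008 -0.3472]
 [ 0.5965 -0.4611]
 [ 0.4163 -0.4526]
 [ 0.4205 -0.3389]] [ 0.5085 -0.4     0.006 ]
foot [[ 0.5807 -0.3918]
 [ 0.5785 -0.4249]
 [ 0.4498 -0.4074]
 [ 0.455  -0.373 ]] [ 0.516  -0.3993  0.031 ]
handle [[ 0.5529 -0.3952]
 [ 0.5506 -0.4174]
 [ 0.4913 -0.4079]
 [ 0.4923 -0.388 ]] [ 0.5218 -0.4021  0.081 ]
```

Emit:
arm_command(steps=[{"roll": 0.9}, {"roll": 0.9}, {"roll": 0.9}, {"roll": 0.9}, {"tx": 0.62, "ty": -0.72}, {"tx": 0.62, "ty": -0.72}, {"tx": 0.62, "ty": -0.72}, {"tx": 0.62, "ty": -0.72}, {"tx": 0.62, "ty": -0.72}, {"tx": 0.62, "ty": -0.72}])

```text
invalid input
```

Emit:
arm_command(steps=[{"tx": 0.62, "ty": -0.72}, {"tx": 0.62, "ty": -0.72}, {"tx": 0.62, "ty": -0.72}, {"tx": 0.62, "ty": -0.72}, {"tx": 0.62, "ty": -0.72}, {"tx": 0.62, "ty": -0.72}, {}, {}])

```text
invalid input
```

```bash
cat >>h.py <<'E'
def go(x,y,z,h,st=None):
    "print what is left to go, in units, roll first (heading h of tool x)"
    st=st or robot.read_state();p=st["eef_pos"];m=R.from_quat(st["tool_rot"]).as_matrix()
    h0=np.arctan2(m[1,0],m[0,0]);r=-np.degrees((h-h0+np.pi)%(2*np.pi)-np.pi)/6
    dx,dy,dz=np.array([x,y,z])-p
    c,s=np.cos(h),np.sin(h)
    print("t",round(st["time_s"],2),"pos",p.round(4),"head",h0.round(4),"| roll %.2f tx %.3f ty %.3f tz %.3f"%(r,(dx*c+dy*s)/.04,(dx*s-dy*c)/.04,-dz/.04),"F",st["ft_force"].round(1),"open",round(st["opening"],4),"g",round(st["grasp_force"],1))
def snap(f,crop=None,s=1):
    st=robot.read_state();im=robot.capture("wrist")
    if crop: im=im[crop[1]:crop[3],crop[0]:crop[2]]
    cv2.imwrite(f,cv2.resize(im,None,fx=s,fy=s,interpolation=cv2.INTER_CUBIC));np.save(f+".npy",st,allow_pickle=True);return st
E
python3 - <<'E'
from h import *
st=snap("pics/w1.png",s=1.5); go(.516,-.399,.037,-.135,st)
E
```

```text
t 0.1 pos [ 0.1727 -0.7034  0.2302] head 0.2409 | roll 3.59 tx 7.480 ty -8.695 tz 4.831 F [-1.2  0.1 -0.1] open 0.0851 g 0.0
```

View pics/w1.png

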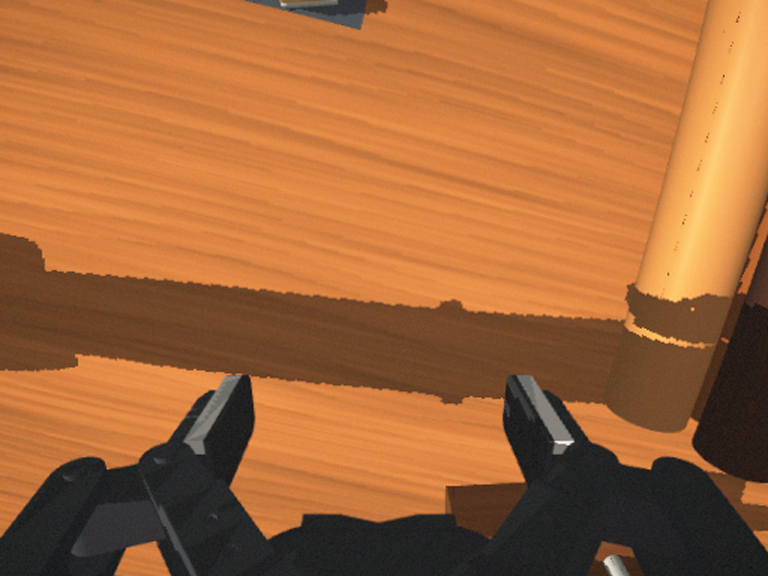

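The picture only shows the start pose: bare table, fingers and the rollers at right. The moves were refused, so I'll try with every field in each row.

Emit:
arm_command(steps=[{"fingers": 85, "tx": 0, "ty": 0, "tz": 0, "roll": 0.9}, {"fingers": 85, "tx": 0, "ty": 0, "tz": 0, "roll": 0.9}, {"fingers": 85, "tx": 0, "ty": 0, "tz": 0, "roll": 0.9}, {"fingers": 85, "tx": 0, "ty": 0, "tz": 0, "roll": 0.9}])

```text
time_s: 0.48
eef_pos: [0.1728, -0.7037, 0.2308]
tool_rot: [0.998, -0.07, -0.0, -0.0]
ft_force: [-0.3, -0.9, 1.2]
opening: 0.0846
grasp_force: 0.0
```

Emit:
arm_command(steps=[{"fingers": 85, "tx": 0.62, "ty": -0.72, "tz": 0, "roll": 0}, {"fingers": 85, "tx": 0.62, "ty": -0.72, "tz": 0, "roll": 0}, {"fingers": 85, "tx": 0.62, "ty": -0.72, "tz": 0, "roll": 0}, {"fingers": 85, "tx": 0.62, "ty": -0.72, "tz": 0, "roll": 0}, {"fingers": 85, "tx": 0.62, "ty": -0.72, "tz": 0, "roll": 0}, {"fingers": 85, "tx": 0.62, "ty": -0.72, "tz": 0, "roll": 0}, {"fingers": 85, "tx": 0.62, "ty": -0.72, "tz": 0, "roll": 0}, {"fingers": 85, "tx": 0.62, "ty": -0.72, "tz": 0, "roll": 0}, {"fingers": 85, "tx": 0.62, "ty": -0.72, "tz": 0, "roll": 0}, {"fingers": 85, "tx": 0.62, "ty": -0.72, "tz": 0, "roll": 0}])

```text
time_s: 1.32
eef_pos: [0.4587, -0.4508, 0.2311]
tool_rot: [0.998, -0.068, -0.0, -0.0]
ft_force: [0.4, -0.2, 0.4]
opening: 0.085
grasp_force: 0.0
```

Emit:
arm_command(steps=[{"fingers": 85, "tx": 0.62, "ty": -0.72, "tz": 0, "roll": 0}, {"fingers": 85, "tx": 0.62, "ty": -0.72, "tz": 0, "roll": 0}, {"fingers": 85, "tx": 0, "ty": 0, "tz": 0, "roll": 0}, {"fingers": 85, "tx": 0, "ty": 0, "tz": 0, "roll": 0}, {"fingers": 85, "tx": 0, "ty": 0, "tz": 0, "roll": 0}])

```text
time_s: 1.73
eef_pos: [0.5143, -0.402, 0.2309]
tool_rot: [0.998, -0.068, -0.001, 0.0]
ft_force: [-1.3, -1.9, 0.3]
opening: 0.085
grasp_force: 0.0
```

```bash
python3 - <<'E'
from h import *
st=snap("pics/w2.png",s=1.5); go(.516,-.399,.037,-.135,st)
E
```

```text
t 1.73 pos [ 0.5143 -0.402   0.2309] head -0.1355 | roll -0.00 tx 0.033 ty -0.081 tz 4.848 F [-1.3 -1.9  0.3] open 0.085 g 0.0
```

View pics/w2.png

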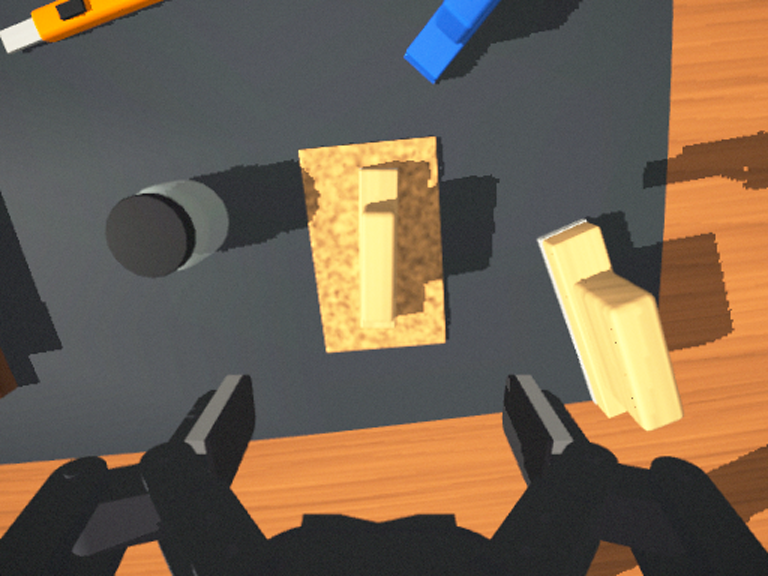

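The scraper stands at about (378,247), with foot corners (360,168), (397,169), (393,325) and (361,325). It is aligned with the tool, and the fingers are clear of the jar at (150,235).

```bash
python3 - <<'E'
from h import *
st=np.load("pics/w2.png.npy",allow_pickle=True).item()
w=lambda p:(np.float64(p)+.5)/1.5-.5
S=unproj("wrist",w([(360,168),(397,169),(393,325),(361,325)]),.031,st);print(S[:,:2].round(4),S.mean(0).round(4))
d=(S[0]+S[1]-S[2]-S[3])/2;print(np.linalg.norm(d),np.arctan2(d[1],d[0]))
Q=unproj("wrist",w([(299,150),(436,137),(446,343),(327,353)]),.006,st);print(Q[:,:2].round(4),Q.mean(0).round(4))
E
```

```text
[[ 0.5805 -0.3972]
 [ 0.576  -0.4247]
 [ 0.4508 -0.4059]
 [ 0.4544 -0.3793]] [ 0.5154 -0.4018  0.031 ]
0.12699696139997135 -0.14472424784270346
[[ 0.5999 -0.3499]
 [ 0.595  -0.4591]
 [ 0.416  -0.4513]
 [ 0.4206 -0.3417]] [ 0.5079 -0.4005  0.006 ]
```

Emit:
arm_command(steps=[{"fingers": 85, "tx": 0.03, "ty": 0, "tz": 0.97, "roll": 0.07}, {"fingers": 85, "tx": 0, "ty": 0, "tz": 0.97, "roll": 0}, {"fingers": 85, "tx": 0, "ty": 0, "tz": 0.97, "roll": 0}, {"fingers": 85, "tx": 0, "ty": 0, "tz": 0.97, "roll": 0}, {"fingers": 85, "tx": 0, "ty": 0, "tz": 0.97, "roll": 0}, {"fingers": 85, "tx": 0, "ty": 0, "tz": 0, "roll": 0}, {"fingers": 85, "tx": 0, "ty": 0, "tz": 0, "roll": 0}])

```text
time_s: 2.37
eef_pos: [0.5127, -0.4028, 0.0355]
tool_rot: [0.997, -0.073, -0.003, -0.001]
ft_force: [0.8, 0.4, 0.2]
opening: 0.0853
grasp_force: 0.0
```

Emit:
arm_command(squeeze=70, steps=[{"fingers": 10, "tx": 0, "ty": 0, "tz": 0, "roll": 0}, {"fingers": 10, "tx": 0, "ty": 0, "tz": 0, "roll": 0}, {"fingers": 10, "tx": 0, "ty": 0, "tz": 0, "roll": 0}, {"fingers": 10, "tx": 0, "ty": 0, "tz": 0, "roll": 0}, {"fingers": 10, "tx": 0, "ty": 0, "tz": 0, "roll": 0}, {"fingers": 10, "tx": 0, "ty": 0, "tz": 0, "roll": 0}, {"fingers": 10, "tx": 0, "ty": 0, "tz": 0, "roll": 0}, {"fingers": 10, "tx": 0, "ty": 0, "tz": 0, "roll": 0}])

```text
time_s: 3.03
eef_pos: [0.5168, -0.4026, 0.0392]
tool_rot: [0.997, -0.072, 0.001, 0.0]
ft_force: [-0.8, 1.0, 7.8]
opening: 0.0233
grasp_force: 69.6
```

```bash
python3 - <<'E'
from h import *
go(.5154,-.4015,.237,-.142)
c,s=np.cos(.012),np.sin(.012)
for b in [(.003,-.075),(.003,.122)]: print(b,.539+c*b[0]-s*b[1],.0989+s*b[0]+c*b[1])
E
```

```text
t 3.03 pos [ 0.5168 -0.4026  0.0392] head -0.1433 | roll -0.01 tx -0.038 ty -0.022 tz -4.946 F [-0.8  1.   7.8] open 0.0233 g 69.6
(0.003, -0.075) 0.5428997624027476 0.02394139907120653
(0.003, 0.122) 0.5405358191383391 0.2209272152414137
```

Emit:
arm_command(steps=[{"fingers": 10, "tx": 0, "ty": 0, "tz": -0.5, "roll": 0}, {"fingers": 10, "tx": 0, "ty": 0, "tz": -0.9, "roll": 0}, {"fingers": 10, "tx": 0, "ty": 0, "tz": -0.9, "roll": 0}, {"fingers": 10, "tx": 0, "ty": 0, "tz": -0.9, "roll": 0}, {"fingers": 10, "tx": 0, "ty": 0, "tz": -0.8, "roll": 0}, {"fingers": 10, "tx": 0, "ty": 0, "tz": 0, "roll": -0.74}, {"fingers": 10, "tx": 0, "ty": 0, "tz": 0, "roll": -0.74}])

```text
time_s: 3.62
eef_pos: [0.5169, -0.4029, 0.2002]
tool_rot: [1.0, 0.008, 0.002, 0.002]
ft_force: [-1.2, -0.1, -4.0]
opening: 0.0229
grasp_force: 69.4
```

Emit:
arm_command(steps=[{"fingers": 10, "tx": 0.06, "ty": -0.5, "tz": 0, "roll": 0}, {"fingers": 10, "tx": 0.06, "ty": -0.9, "tz": 0, "roll": 0}, {"fingers": 10, "tx": 0.06, "ty": -0.9, "tz": 0, "roll": 0}, {"fingers": 10, "tx": 0.06, "ty": -0.9, "tz": 0, "roll": 0}, {"fingers": 10, "tx": 0.06, "ty": -0.9, "tz": 0, "roll": 0}, {"fingers": 10, "tx": 0.06, "ty": -0.9, "tz": 0, "roll": 0}, {"fingers": 10, "tx": 0.06, "ty": -0.9, "tz": 0, "roll": 0}, {"fingers": 10, "tx": 0.06, "ty": -0.9, "tz": 0, "roll": 0}, {"fingers": 10, "tx": 0.06, "ty": -0.9, "tz": 0, "roll": 0}, {"fingers": 10, "tx": 0.06, "ty": -0.9, "tz": 0, "roll": 0}])

```text
time_s: 4.45
eef_pos: [0.5348, -0.0562, 0.197]
tool_rot: [1.0, 0.006, -0.001, -0.0]
ft_force: [0.4, -0.6, -4.0]
opening: 0.0234
grasp_force: 69.4
```

Emit:
arm_command(steps=[{"fingers": 10, "tx": 0.06, "ty": -0.9, "tz": 0, "roll": 0}, {"fingers": 10, "tx": 0.06, "ty": -0.9, "tz": 0, "roll": 0}, {"fingers": 10, "tx": 0, "ty": -0.3, "tz": 0, "roll": 0}, {"fingers": 10, "tx": 0, "ty": 0, "tz": 0, "roll": 0}, {"fingers": 10, "tx": 0, "ty": 0, "tz": 0, "roll": 0}, {"fingers": 10, "tx": 0, "ty": 0, "tz": 0, "roll": 0}, {"fingers": 10, "tx": 0, "ty": 0, "tz": 0, "roll": 0}])

```text
time_s: 5.03
eef_pos: [0.5393, 0.0239, 0.1971]
tool_rot: [1.0, 0.004, -0.0, 0.001]
ft_force: [-0.8, -0.4, -3.1]
opening: 0.0233
grasp_force: 69.5
```

```bash
python3 - <<'E'
from h import *
st=snap("pics/w3.png",s=1.5); go(.543,.024,.0950,.012,st)
E
```

```text
t 5.03 pos [0.5393 0.0239 0.1971] head 0.0085 | roll -0.03 tx 0.092 ty -0.001 tz 2.554 F [-0.8 -0.4 -3.1] open 0.0233 g 69.5
```

View pics/w3.png

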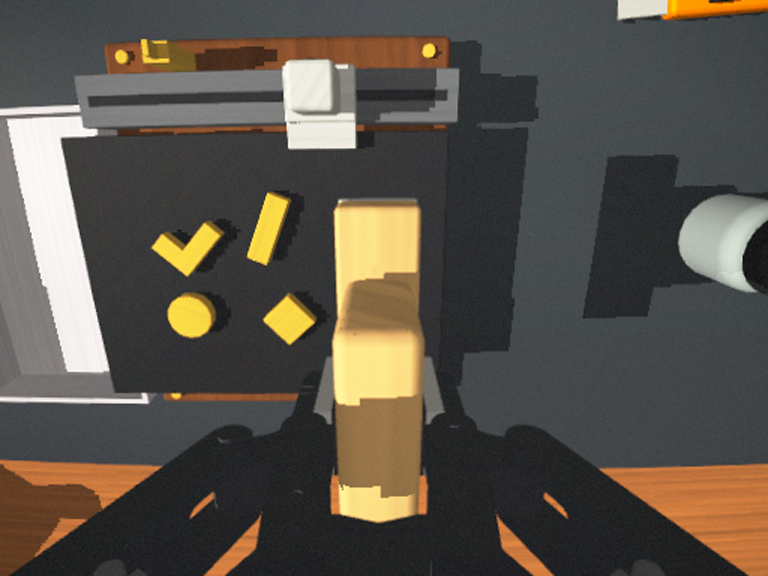

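The scraper is held straight, with all four offcuts on its tray side (157–315, 190–345). The stop grip is at (310,85) and the index at (155,50). Next I lower it.

Emit:
arm_command(steps=[{"fingers": 10, "tx": 0.09, "ty": 0, "tz": 0.7, "roll": -0.03}, {"fingers": 10, "tx": 0, "ty": 0, "tz": 0.8, "roll": 0}, {"fingers": 10, "tx": 0, "ty": 0, "tz": 0.6, "roll": 0}, {"fingers": 10, "tx": 0, "ty": 0, "tz": 0.3, "roll": 0}, {"fingers": 10, "tx": 0, "ty": 0, "tz": 0.1, "roll": 0}, {"fingers": 10, "tx": 0, "ty": 0, "tz": 0.05, "roll": 0}, {"fingers": 10, "tx": 0, "ty": 0, "tz": 0, "roll": 0}, {"fingers": 10, "tx": 0, "ty": 0, "tz": 0, "roll": 0}])

```text
time_s: 5.75
eef_pos: [0.5444, 0.0257, 0.0963]
tool_rot: [1.0, 0.007, 0.001, -0.0]
ft_force: [-0.1, 0.5, -2.7]
opening: 0.0232
grasp_force: 69.5
```

```bash
python3 - <<'E'
from h import *
go(.5405,.221,.0950,.012)
st=np.load("pics/w3.png.npy",allow_pickle=True).item()
w=lambda p:(np.float64(p)+.5)/1.5-.5
c,s=np.cos(.012),np.sin(.012)
def tb(p): d=p[:,:2]-[.539,.0989];return (d@np.array([[c,-s],[s,c]])).round(4)
print("plate",tb(unproj("wrist",w([(62,139),(446,127),(114,392)]),.06,st)))
print("stop foot front",tb(unproj("wrist",w([(288,123),(356,121)]),.073,st)),"top",tb(unproj("wrist",w([(285,62),(329,61),(333,108),(290,113)]),.1095,st)))
print("index",tb(unproj("wrist",w([(143,40),(166,40)]),.077,st)))
E
```

```text
t 5.75 pos [0.5444 0.0257 0.0963] head 0.0137 | roll 0.02 tx -0.038 ty -4.883 tz 0.032 F [-0.1  0.5 -2.7] open 0.0232 g 69.5
plate [[ 0.0876  0.1197]
 [ 0.0913 -0.1159]
 [-0.0899  0.1204]]
stop foot front [[ 0.0933 -0.0241]
 [ 0.0941 -0.0628]] top [[ 0.1192 -0.0312]
 [ 0.1194 -0.0521]
 [ 0.0984 -0.0534]
 [ 0.0963 -0.0323]]
index [[0.1374 0.0518]
 [0.137  0.0391]]
```

Emit:
arm_command(steps=[{"fingers": 10, "tx": -0.01, "ty": -0.12, "tz": 0.03, "roll": 0}, {"fingers": 10, "tx": -0.01, "ty": -0.25, "tz": 0.02, "roll": 0}, {"fingers": 10, "tx": 0, "ty": -0.25, "tz": 0, "roll": 0}, {"fingers": 10, "tx": 0, "ty": -0.25, "tz": 0, "roll": 0}, {"fingers": 10, "tx": 0, "ty": -0.25, "tz": 0, "roll": 0}, {"fingers": 10, "tx": 0, "ty": -0.25, "tz": 0, "roll": 0}, {"fingers": 10, "tx": 0, "ty": -0.25, "tz": 0, "roll": 0}, {"fingers": 10, "tx": 0, "ty": -0.25, "tz": 0, "roll": 0}, {"fingers": 10, "tx": 0, "ty": -0.25, "tz": 0, "roll": 0}, {"fingers": 10, "tx": 0, "ty": -0.25, "tz": 0, "roll": 0}])

```text
time_s: 6.58
eef_pos: [0.5411, 0.1216, 0.0933]
tool_rot: [1.0, 0.007, 0.0, 0.0]
ft_force: [-0.4, -1.6, -2.7]
opening: 0.0233
grasp_force: 69.6
```

```bash
python3 - <<'E'
from h import *
st=snap("pics/w4.png",s=1.5); go(.5405,.221,.0945,.012,st)
E
```

```text
t 6.58 pos [0.5411 0.1216 0.0933] head 0.0144 | roll 0.02 tx 0.014 ty -2.485 tz -0.031 F [-0.4 -1.6 -2.7] open 0.0233 g 69.6
```

View pics/w4.png

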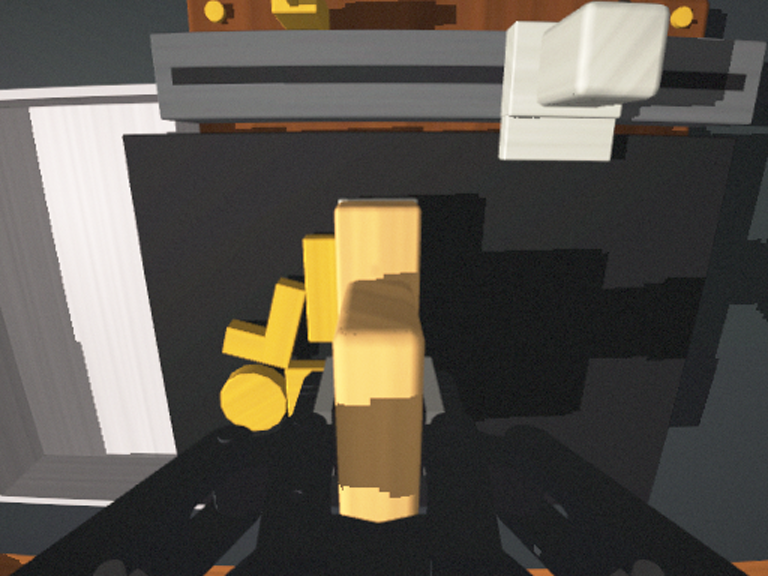

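The offcuts lie flat against the front face (222–330, 235–430), none under the sole or out past its ends. I'll continue over the edge.

Emit:
arm_command(steps=[{"fingers": 10, "tx": 0, "ty": -0.25, "tz": 0, "roll": 0}, {"fingers": 10, "tx": 0, "ty": -0.25, "tz": 0, "roll": 0}, {"fingers": 10, "tx": 0, "ty": -0.25, "tz": 0, "roll": 0}, {"fingers": 10, "tx": 0, "ty": -0.25, "tz": 0, "roll": 0}, {"fingers": 10, "tx": 0, "ty": -0.25, "tz": 0, "roll": 0}, {"fingers": 10, "tx": 0, "ty": -0.25, "tz": 0, "roll": 0}, {"fingers": 10, "tx": 0, "ty": -0.25, "tz": 0, "roll": 0}, {"fingers": 10, "tx": 0, "ty": -0.25, "tz": 0, "roll": 0}, {"fingers": 10, "tx": 0, "ty": -0.25, "tz": 0, "roll": 0}, {"fingers": 10, "tx": 0, "ty": -0.25, "tz": 0, "roll": 0}])

```text
time_s: 7.47
eef_pos: [0.5396, 0.2225, 0.0933]
tool_rot: [1.0, 0.008, 0.0, -0.0]
ft_force: [-0.3, 0.0, -3.0]
opening: 0.0233
grasp_force: 69.5
```

Emit:
arm_command(steps=[{"fingers": 10, "tx": 0, "ty": 0, "tz": 0, "roll": 0}, {"fingers": 10, "tx": 0, "ty": 0, "tz": 0, "roll": 0}, {"fingers": 10, "tx": 0, "ty": 0, "tz": 0, "roll": 0}, {"fingers": 10, "tx": 0, "ty": 0, "tz": -0.5, "roll": 0}, {"fingers": 10, "tx": 0, "ty": 0, "tz": -0.9, "roll": 0}, {"fingers": 10, "tx": 0, "ty": 0, "tz": -0.9, "roll": 0}, {"fingers": 10, "tx": 0, "ty": 0.4, "tz": -0.3, "roll": 0}, {"fingers": 10, "tx": 0, "ty": 0.9, "tz": 0, "roll": 0}, {"fingers": 10, "tx": 0, "ty": 0.9, "tz": 0, "roll": 0}, {"fingers": 10, "tx": 0, "ty": 0.9, "tz": 0, "roll": 0}])

```text
time_s: 8.3
eef_pos: [0.5407, 0.0941, 0.1974]
tool_rot: [1.0, 0.007, -0.0, 0.0]
ft_force: [0.9, -1.6, -3.0]
opening: 0.0231
grasp_force: 69.5
```

```bash
python3 - <<'E'
from h import *
st=snap("pics/w5.png",s=1.2); go(.51,-.4005,.2,-.047,st)
im=robot.capture("top"); a=cv2.resize(im[155:265,85:235],None,fx=4,fy=4,interpolation=cv2.INTER_CUBIC)
b=cv2.imread("pics/w5.png")[:330]; b=cv2.copyMakeBorder(b,0,0,0,0,0)
o=np.zeros((600,800,3),np.uint8);o[:b.shape[0]//1*1][:0]
b=cv2.resize(b,None,fx=.5,fy=.5);o[:440,:600]=a;o[440:600,:b.shape[1]]=b[:160]
cv2.imwrite("pics/chk.png",o)
E
```

```text
t 8.3 pos [0.5407 0.0941 0.1974] head 0.0144 | roll 0.59 tx -0.186 ty 12.387 tz -0.066 F [ 0.9 -1.6 -3. ] open 0.0231 g 69.5
```

View pics/chk.png

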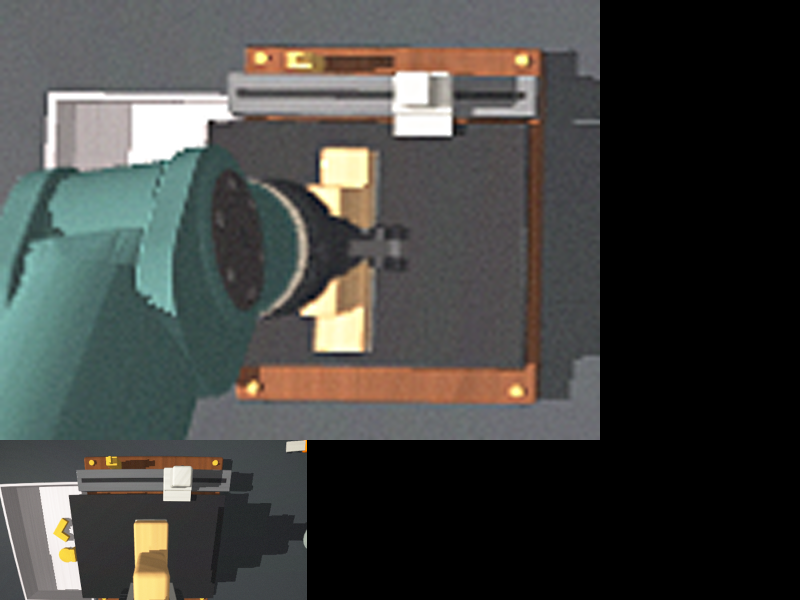

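In the wrist inset the plate looks clear, with the angle and disc in the tray by the plate edge (65,530)/(68,553) and the other two hidden under the overhang, to be checked later. I'll return the scraper now.

Emit:
arm_command(steps=[{"fingers": 10, "tx": 0, "ty": 0, "tz": 0, "roll": 0.59}, {"fingers": 10, "tx": -0.02, "ty": 0.5, "tz": 0, "roll": 0}, {"fingers": 10, "tx": -0.02, "ty": 0.9, "tz": 0, "roll": 0}, {"fingers": 10, "tx": -0.02, "ty": 0.9, "tz": 0, "roll": 0}, {"fingers": 10, "tx": -0.02, "ty": 0.9, "tz": 0, "roll": 0}, {"fingers": 10, "tx": -0.02, "ty": 0.9, "tz": 0, "roll": 0}, {"fingers": 10, "tx": -0.02, "ty": 0.9, "tz": 0, "roll": 0}, {"fingers": 10, "tx": -0.02, "ty": 0.9, "tz": 0, "roll": 0}, {"fingers": 10, "tx": -0.02, "ty": 0.9, "tz": 0, "roll": 0}, {"fingers": 10, "tx": -0.02, "ty": 0.9, "tz": 0, "roll": 0}])

```text
time_s: 9.23
eef_pos: [0.5177, -0.2132, 0.1968]
tool_rot: [1.0, -0.025, -0.001, 0.0]
ft_force: [0.5, 0.2, -3.5]
opening: 0.0235
grasp_force: 69.8
```

Emit:
arm_command(steps=[{"fingers": 10, "tx": 0, "ty": 0.9, "tz": 0, "roll": 0}, {"fingers": 10, "tx": 0, "ty": 0.9, "tz": 0, "roll": 0}, {"fingers": 10, "tx": 0, "ty": 0.9, "tz": 0, "roll": 0}, {"fingers": 10, "tx": 0, "ty": 0.9, "tz": 0, "roll": 0}, {"fingers": 10, "tx": 0, "ty": 0.9, "tz": 0, "roll": 0}, {"fingers": 10, "tx": 0, "ty": 0.2, "tz": 0, "roll": 0}, {"fingers": 10, "tx": 0, "ty": 0, "tz": 0, "roll": 0}, {"fingers": 10, "tx": 0, "ty": 0, "tz": 0, "roll": 0}])

```text
time_s: 9.9
eef_pos: [0.5089, -0.399, 0.1964]
tool_rot: [1.0, -0.025, -0.001, -0.001]
ft_force: [0.8, 1.1, -3.4]
opening: 0.0232
grasp_force: 69.9
```

```bash
python3 - <<'E'
from h import *
go(.51,-.4005,.0395,-.047)
E
```

```text
t 9.9 pos [ 0.5089 -0.399   0.1964] head -0.0506 | roll -0.03 tx 0.030 ty 0.035 tz 3.922 F [ 0.8  1.1 -3.4] open 0.0232 g 69.9
```

Emit:
arm_command(steps=[{"fingers": 10, "tx": 0.03, "ty": 0.03, "tz": 0.9, "roll": 0}, {"fingers": 10, "tx": 0, "ty": 0, "tz": 0.9, "roll": 0}, {"fingers": 10, "tx": 0, "ty": 0, "tz": 0.9, "roll": 0}, {"fingers": 10, "tx": 0, "ty": 0, "tz": 0.7, "roll": 0}, {"fingers": 10, "tx": 0, "ty": 0, "tz": 0.3, "roll": 0}, {"fingers": 10, "tx": 0, "ty": 0, "tz": 0.15, "roll": 0}, {"fingers": 10, "tx": 0, "ty": 0, "tz": 0.05, "roll": 0}, {"fingers": 10, "tx": 0, "ty": 0, "tz": 0.0, "roll": 0}, {"fingers": 10, "tx": 0, "ty": 0, "tz": 0, "roll": 0}])

```text
time_s: 10.65
eef_pos: [0.5134, -0.4002, 0.0432]
tool_rot: [1.0, -0.023, 0.001, 0.001]
ft_force: [0.2, -0.5, -2.7]
opening: 0.0233
grasp_force: 69.9
```

Emit:
arm_command(steps=[{"fingers": 10, "tx": 0, "ty": 0, "tz": 0.05, "roll": 0}, {"fingers": 10, "tx": 0, "ty": 0, "tz": 0.05, "roll": 0}, {"fingers": 10, "tx": 0, "ty": 0, "tz": 0, "roll": 0}, {"fingers": 10, "tx": 0, "ty": 0, "tz": 0, "roll": 0}])

```text
time_s: 10.98
eef_pos: [0.5131, -0.4003, 0.0391]
tool_rot: [1.0, -0.024, 0.001, 0.001]
ft_force: [-0.6, 0.2, 6.8]
opening: 0.0231
grasp_force: 71.0
```

Emit:
arm_command(steps=[{"fingers": 60, "tx": 0, "ty": 0, "tz": 0, "roll": 0}, {"fingers": 60, "tx": 0, "ty": 0, "tz": 0, "roll": 0}, {"fingers": 60, "tx": 0, "ty": 0, "tz": 0, "roll": 0}, {"fingers": 60, "tx": 0, "ty": 0, "tz": -0.3, "roll": 0}, {"fingers": 60, "tx": 0, "ty": 0, "tz": -0.9, "roll": 0}, {"fingers": 60, "tx": 0, "ty": 0, "tz": -0.9, "roll": 0}, {"fingers": 60, "tx": 0, "ty": 0, "tz": -0.9, "roll": 0}, {"fingers": 60, "tx": 0, "ty": 0, "tz": -0.9, "roll": 0}, {"fingers": 60, "tx": 0, "ty": 0, "tz": 0, "roll": -0.6}])

```text
time_s: 11.73
eef_pos: [0.5159, -0.403, 0.2021]
tool_rot: [1.0, 0.008, 0.006, 0.004]
ft_force: [0.5, -0.4, 0.4]
opening: 0.0598
grasp_force: 0.0
```

Emit:
arm_command(steps=[{"fingers": 60, "tx": 0.28, "ty": -0.9, "tz": 0, "roll": 0}, {"fingers": 60, "tx": 0.28, "ty": -0.9, "tz": 0, "roll": 0}, {"fingers": 60, "tx": 0.28, "ty": -0.9, "tz": 0, "roll": 0}, {"fingers": 60, "tx": 0.28, "ty": -0.9, "tz": 0, "roll": 0}, {"fingers": 60, "tx": 0.28, "ty": -0.9, "tz": 0, "roll": 0}, {"fingers": 60, "tx": 0.28, "ty": -0.9, "tz": 0, "roll": 0}, {"fingers": 60, "tx": 0.28, "ty": -0.9, "tz": 0, "roll": 0}, {"fingers": 60, "tx": 0.28, "ty": -0.9, "tz": 0, "roll": 0}, {"fingers": 60, "tx": 0.28, "ty": -0.9, "tz": 0, "roll": 0}, {"fingers": 60, "tx": 0.28, "ty": -0.9, "tz": 0, "roll": 0}])

```text
time_s: 12.57
eef_pos: [0.6186, -0.0361, 0.1942]
tool_rot: [1.0, 0.008, 0.0, 0.0]
ft_force: [0.6, -0.9, -0.4]
opening: 0.0602
grasp_force: 0.0
```

Emit:
arm_command(steps=[{"fingers": 60, "tx": 0.28, "ty": -0.9, "tz": 0, "roll": 0}, {"fingers": 60, "tx": 0.28, "ty": -0.9, "tz": 0, "roll": 0}, {"fingers": 60, "tx": 0, "ty": -0.6, "tz": 0, "roll": 0}, {"fingers": 60, "tx": 0, "ty": 0, "tz": 0, "roll": 0}, {"fingers": 60, "tx": 0, "ty": 0, "tz": 0, "roll": 0}, {"fingers": 60, "tx": 0, "ty": 0, "tz": 0, "roll": 0}])

```text
time_s: 13.07
eef_pos: [0.639, 0.0574, 0.1937]
tool_rot: [1.0, 0.008, -0.0, 0.001]
ft_force: [-0.0, -0.6, 0.1]
opening: 0.0605
grasp_force: 0.0
```

```bash
python3 - <<'E'
from h import *
go(.6495,.058,.085,.012)
st=snap("pics/w6.png"); a=cv2.imread("pics/w6.png")
im=robot.capture("top")
def fit(i,w,h): return cv2.resize(i,(w,h),interpolation=cv2.INTER_CUBIC)
o=np.zeros((600,800,3),np.uint8)
o[:384,:512]=a
o[:300,512:]=fit(im[180:280,300:396],288,300)
cv2.imwrite("pics/chk2.png",o[:, :800])
E
```

```text
t 13.07 pos [0.639  0.0574 0.1937] head 0.0151 | roll 0.03 tx 0.262 ty -0.011 tz 2.717 F [-0.  -0.6  0.1] open 0.0605 g 0.0
```

Emit:
arm_command(steps=[{"fingers": 60, "tx": 0.26, "ty": 0, "tz": 0.4, "roll": 0}, {"fingers": 60, "tx": 0, "ty": 0, "tz": 0.9, "roll": 0}, {"fingers": 60, "tx": 0, "ty": 0, "tz": 0.8, "roll": 0}, {"fingers": 60, "tx": 0, "ty": 0, "tz": 0.4, "roll": 0}, {"fingers": 60, "tx": 0, "ty": 0, "tz": 0.2, "roll": 0}, {"fingers": 60, "tx": 0, "ty": 0, "tz": 0, "roll": 0}, {"fingers": 60, "tx": 0, "ty": 0, "tz": 0, "roll": 0}])

```text
time_s: 13.75
eef_pos: [0.6502, 0.0575, 0.0858]
tool_rot: [1.0, 0.007, 0.0, 0.0]
ft_force: [-0.1, 0.8, 0.2]
opening: 0.0602
grasp_force: 0.0
```

Emit:
arm_command(squeeze=30, steps=[{"fingers": 10, "tx": 0, "ty": 0, "tz": 0, "roll": 0}, {"fingers": 10, "tx": 0, "ty": 0, "tz": 0, "roll": 0}, {"fingers": 10, "tx": 0, "ty": 0, "tz": 0, "roll": 0}, {"fingers": 10, "tx": 0, "ty": 0, "tz": 0, "roll": 0}, {"fingers": 10, "tx": 0, "ty": 0, "tz": 0, "roll": 0}, {"fingers": 10, "tx": 0, "ty": 0, "tz": 0, "roll": 0}, {"fingers": 10, "tx": 0, "ty": 0, "tz": 0, "roll": 0}])

```text
time_s: 14.33
eef_pos: [0.6508, 0.0587, 0.0869]
tool_rot: [1.0, 0.008, 0.001, -0.0]
ft_force: [-0.3, -0.3, 5.9]
opening: 0.0234
grasp_force: 32.1
```

```bash
python3 - <<'E'
from h import *
c,s=np.cos(.012),np.sin(.012)
st=robot.read_state();d=st["eef_pos"][:2]-[.539,.0989]
print("grip bed",d@np.array([[c,-s],[s,c]]))
go(.6485,.1475,.085,.012)
# index: fin/post brass pixels in start pictures (stop has not moved), region bed x .13-.142
w=cv2.imread("pics/w6.png");stw=np.load("pics/w6.png.npy",allow_pickle=True).item()
def tb(p): d=p[:,:2]-[.539,.0989];return (d@np.array([[c,-s],[s,c]])).round(4)
for n,im,sx in(("top",cv2.imread("pics/top0.png"),None),("wrist",cv2.resize(cv2.imread("pics/w3.png"),(512,384),interpolation=cv2.INTER_AREA),np.load("pics/w3.png.npy",allow_pickle=True).item()),("wrist",w,stw)):
    h=cv2.cvtColor(im,cv2.COLOR_BGR2HSV);m=cv2.inRange(h,(18,90,80),(35,255,255))
    k,l,stt,ce=cv2.connectedComponentsWithStats(m)
    for i in range(1,k):
        if stt[i,4]<5: continue
        b=tb(unproj(n,[ce[i]],.07,sx))[0]
        if .11<b[0]<.16 and abs(b[1])<.12: 
            x,y,ww,hh,a=stt[i];print(n,ce[i].round(1),a,b,"edges z.07",tb(unproj(n,[(x-.5,y+hh/2),(x+ww-.5,y+hh/2)],.07,sx)).tolist())
E
```

```text
grip bed [ 0.11126092 -0.04152661]
t 14.33 pos [0.6508 0.0587 0.0869] head 0.0155 | roll 0.03 tx -0.030 ty -2.220 tz 0.047 F [-0.3 -0.3  5.9] open 0.0234 g 32.1
top [149.7 169. ] 7 [0.1348 0.0784] edges z.07 [[0.1333, 0.0819], [0.1334, 0.073]]
top [161.2 169.9] 28 [0.1324 0.0442] edges z.07 [[0.1306, 0.0582], [0.1308, 0.0316]]
wrist [111.3  37.2] 600 [0.1302 0.0425] edges z.07 [[0.1309, 0.0578], [0.1299, 0.0261]]
wrist [285.5  33.4] 69 [ 0.1313 -0.1032] edges z.07 [[0.1308, -0.1], [0.1309, -0.1066]]
wrist [81.  37.5] 70 [0.1308 0.0687] edges z.07 [[0.1306, 0.0727], [0.1303, 0.0648]]
wrist [314.2 138.6] 56 [ 0.1453 -0.0986] edges z.07 [[0.1449, -0.0944], [0.145, -0.1026]]
wrist [124.1 139. ] 52 [0.1447 0.0732] edges z.07 [[0.1443, 0.0775], [0.1442, 0.0692]]
wrist [156. 147.] 439 [0.1373 0.0447] edges z.07 [[0.1369, 0.0581], [0.1369, 0.0314]]
```

Emit:
arm_command(steps=[{"fingers": 10, "tx": 0, "ty": -0.1, "tz": 0, "roll": 0}, {"fingers": 10, "tx": 0, "ty": -0.25, "tz": 0, "roll": 0}, {"fingers": 10, "tx": 0, "ty": -0.3, "tz": 0, "roll": 0}, {"fingers": 10, "tx": 0, "ty": -0.3, "tz": 0, "roll": 0}, {"fingers": 10, "tx": 0, "ty": -0.3, "tz": 0, "roll": 0}, {"fingers": 10, "tx": 0, "ty": -0.3, "tz": 0, "roll": 0}, {"fingers": 10, "tx": 0, "ty": -0.3, "tz": 0, "roll": 0}, {"fingers": 10, "tx": 0, "ty": -0.25, "tz": 0, "roll": 0}, {"fingers": 10, "tx": 0, "ty": -0.12, "tz": 0, "roll": 0}, {"fingers": 10, "tx": 0, "ty": 0, "tz": 0, "roll": 0}])

```text
time_s: 15.17
eef_pos: [0.6494, 0.1498, 0.0869]
tool_rot: [1.0, 0.009, 0.001, -0.001]
ft_force: [-0.2, 1.3, 5.8]
opening: 0.0237
grasp_force: 32.1
```

Emit:
arm_command(steps=[{"fingers": 10, "tx": 0, "ty": 0, "tz": 0, "roll": 0}, {"fingers": 10, "tx": 0, "ty": 0, "tz": 0, "roll": 0}, {"fingers": 10, "tx": 0, "ty": 0, "tz": 0, "roll": 0}])

```text
time_s: 15.42
eef_pos: [0.6495, 0.1492, 0.0869]
tool_rot: [1.0, 0.008, 0.001, -0.001]
ft_force: [-0.3, 1.0, 5.6]
opening: 0.0232
grasp_force: 32.1
```

Emit:
arm_command(steps=[{"fingers": 60, "tx": 0, "ty": 0, "tz": 0, "roll": 0}, {"fingers": 60, "tx": 0, "ty": 0, "tz": 0, "roll": 0}, {"fingers": 60, "tx": 0, "ty": 0, "tz": 0, "roll": 0}, {"fingers": 60, "tx": 0, "ty": 0, "tz": -0.4, "roll": 0}, {"fingers": 60, "tx": 0, "ty": 0, "tz": -0.9, "roll": 0}, {"fingers": 60, "tx": 0, "ty": 0, "tz": -0.9, "roll": 0}, {"fingers": 60, "tx": 0, "ty": 0, "tz": -0.6, "roll": 0}, {"fingers": 60, "tx": 0, "ty": 0, "tz": 0, "roll": 0}, {"fingers": 60, "tx": 0, "ty": 0, "tz": 0, "roll": 0}])

```text
time_s: 16.17
eef_pos: [0.6493, 0.1475, 0.1989]
tool_rot: [1.0, 0.008, 0.002, -0.0]
ft_force: [-1.0, -0.3, -0.7]
opening: 0.06
grasp_force: 0.0
```

```bash
python3 - <<'E'
from h import *
st=snap("pics/w7.png"); go(.6485,.1475,.085,.012,st)
a=cv2.imread("pics/w7.png"); im=robot.capture("top"); sc=robot.capture("scene")
cv2.imwrite("pics/top7.png",im);cv2.imwrite("pics/scene7.png",sc)
o=np.zeros((600,800,3),np.uint8)
f=lambda i,s:cv2.resize(i,None,fx=s,fy=s,interpolation=cv2.INTER_CUBIC)
# crop around stop/index x3, tray x..., scene bed x2.5, pad
o[:360,:480]=f(a[100:220,170:330],3)
o[:360,480:800]=f(sc[180:280,290:420],3.6)[:360,:320]
o[360:600,:320]=f(im[190:270,310:390],3)[:240,:240].repeat(1,1) if 0 else cv2.copyMakeBorder(f(im[190:270,310:390],3),0,0,0,80,cv2.BORDER_CONSTANT)
o[360:600,320:800]=f(a,.9375)[:240,:480]
cv2.imwrite("pics/chk3.png",o)
E
```

```text
t 16.17 pos [0.6493 0.1475 0.1989] head 0.0154 | roll 0.03 tx -0.019 ty -0.001 tz 2.849 F [-1.  -0.3 -0.7] open 0.06 g 0.0
```

View pics/chk3.png

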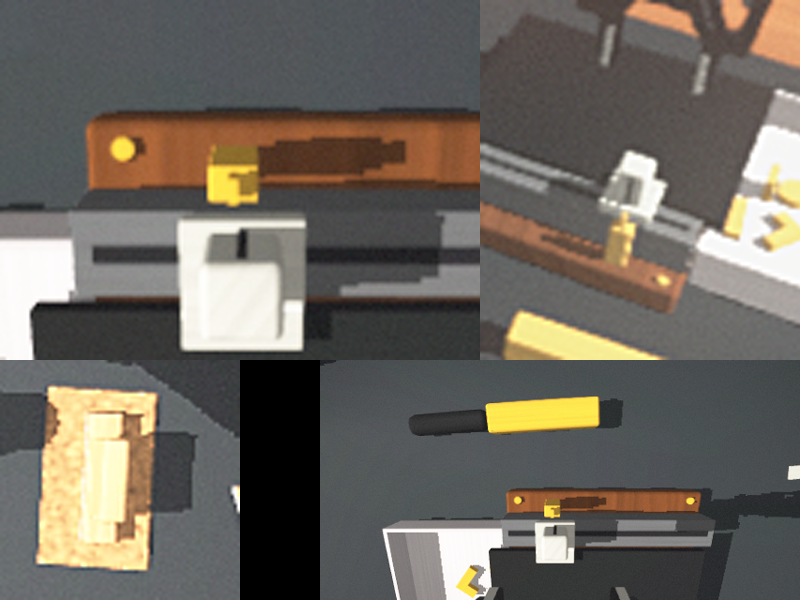

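The scraper stands upright on the pad (105,475). The stop's dark line is at (242,242) and the index post's centre at (233,175), so the stop looks about 2–3 mm short. Brass pieces show in the tray at (785,185), (735,215) and (780,230), and I'll check those numerically.

```bash
python3 - <<'E'
from h import *
c,s=np.cos(.012),np.sin(.012)
def tb(p): d=p[:,:2]-[.539,.0989];return (d@np.array([[c,-s],[s,c]])).round(4)
st=np.load("pics/w7.png.npy",allow_pickle=True).item()
w=lambda p:(np.float64(p)+.5)/3-.5+[170,100]
print("index",[tb(unproj("wrist",w([(208,148),(258,148),(233,200)]),z,st)).tolist() for z in(.055,.065,.077)])
print("stop line",tb(unproj("wrist",w([(242,232)]),.1095,st)),tb(unproj("wrist",w([(242,255)]),.09,st)),"foot",tb(unproj("wrist",w([(180,349),(304,349),(180,220),(304,220)]),.073,st)))
for n in("scene","top"):
    im=cv2.imread(f"pics/{n}7.png");h=cv2.cvtColor(im,cv2.COLOR_BGR2HSV);m=cv2.inRange(h,(15,70,80),(35,255,255))
    k,l,stt,ce=cv2.connectedComponentsWithStats(m)
    for i in range(1,k):
        b=tb(unproj(n,[ce[i]],.013))[0]
        if stt[i,4]>4 and -.15<b[0]<.15 and -.15<b[1]<.27: print(n,ce[i].round(1),stt[i],"floor",b,"plate",tb(unproj(n,[ce[i]],.069))[0])
E
```

```text
index [[[0.1439, 0.0601], [0.1439, 0.0439], [0.1266, 0.052]], [[0.1455, 0.0597], [0.1456, 0.044], [0.1289, 0.0518]], [[0.1475, 0.0592], [0.1476, 0.0441], [0.1316, 0.0517]]]
stop line [[0.1301 0.0487]] [[0.1179 0.0488]] foot [[0.0806 0.0692]
 [0.0808 0.0285]
 [0.1242 0.0683]
 [0.1244 0.0295]]
scene [374.8 232.6] [368 226  14  12  88] floor [-0.0171  0.1567] plate [0.0432 0.1577]
scene [276.1 233.9] [275 233   3   3   8] floor [ 0.1286 -0.1123] plate [ 0.1786 -0.0924]
scene [360.4 240.1] [358 235   6  12  51] floor [0.0346 0.1249] plate [0.0913 0.1282]
scene [328.4 246.5] [324 239  10  15  93] floor [0.1039 0.0469] plate [0.1557 0.0556]
scene [373.7 244.3] [369 239  11  11  69] floor [0.0329 0.1647] plate [0.0896 0.1651]
scene [340.5 257.5] [339 256   4   4  10] floor [0.1284 0.0911] plate [0.1784 0.0968]
top [164.7 170.6] [164 169   3   4   9] floor [0.1369 0.05  ] plate [0.1307 0.0344]
top [215.1 169.7] [214 169   3   3   7] floor [ 0.141  -0.1064] plate [ 0.1346 -0.114 ]
top [127.1 206. ] [122 199  10  14  71] floor [0.0261 0.1638] plate [0.0257 0.1423]
top [129.2 221.4] [123 217  13  10 102] floor [-0.0212  0.1556] plate [-0.0192  0.1345]
top [147.9 251.3] [147 250   3   4   9] floor [-0.1116  0.0952] plate [-0.1049  0.0772]
top [213.7 252.1] [212 251   4   3   9] floor [-0.111  -0.1065] plate [-0.1044 -0.114 ]
```

Emit:
arm_command(steps=[{"fingers": 60, "tx": 0, "ty": -0.03, "tz": 0.5, "roll": 0}, {"fingers": 60, "tx": 0, "ty": 0, "tz": 0.9, "roll": 0}, {"fingers": 60, "tx": 0, "ty": 0, "tz": 0.8, "roll": 0}, {"fingers": 60, "tx": 0, "ty": 0, "tz": 0.4, "roll": 0}, {"fingers": 60, "tx": 0, "ty": 0, "tz": 0.2, "roll": 0}, {"fingers": 60, "tx": 0, "ty": 0, "tz": 0, "roll": 0}, {"fingers": 60, "tx": 0, "ty": 0, "tz": 0, "roll": 0}])

```text
time_s: 16.9
eef_pos: [0.6481, 0.1486, 0.0847]
tool_rot: [1.0, 0.008, -0.001, 0.0]
ft_force: [1.0, -0.1, -0.3]
opening: 0.0598
grasp_force: 0.0
```

Emit:
arm_command(steps=[{"fingers": 10, "tx": 0, "ty": 0, "tz": 0, "roll": 0}, {"fingers": 10, "tx": 0, "ty": 0, "tz": 0, "roll": 0}, {"fingers": 10, "tx": 0, "ty": 0, "tz": 0, "roll": 0}, {"fingers": 10, "tx": 0, "ty": 0, "tz": 0, "roll": 0}, {"fingers": 10, "tx": 0, "ty": 0, "tz": 0, "roll": 0}, {"fingers": 10, "tx": 0, "ty": 0, "tz": 0, "roll": 0}, {"fingers": 10, "tx": 0, "ty": 0, "tz": 0, "roll": 0}])

```text
time_s: 17.48
eef_pos: [0.6493, 0.1489, 0.0869]
tool_rot: [1.0, 0.008, 0.001, -0.0]
ft_force: [-0.9, 0.0, 6.5]
opening: 0.0237
grasp_force: 32.2
```

Move to y ≈ 0.152, release and lift. I'll back away towards −y so both cameras see the tray.

Emit:
arm_command(steps=[{"fingers": 10, "tx": 0, "ty": -0.04, "tz": 0, "roll": 0}, {"fingers": 10, "tx": 0, "ty": -0.04, "tz": 0, "roll": 0}, {"fingers": 10, "tx": 0, "ty": 0, "tz": 0, "roll": 0}, {"fingers": 10, "tx": 0, "ty": 0, "tz": 0, "roll": 0}, {"fingers": 10, "tx": 0, "ty": 0, "tz": 0, "roll": 0}])

```text
time_s: 17.9
eef_pos: [0.6493, 0.1516, 0.0869]
tool_rot: [1.0, 0.008, 0.001, -0.0]
ft_force: [-0.8, -0.8, 5.7]
opening: 0.0239
grasp_force: 32.3
```

Emit:
arm_command(steps=[{"fingers": 60, "tx": 0, "ty": 0, "tz": 0, "roll": 0}, {"fingers": 60, "tx": 0, "ty": 0, "tz": 0, "roll": 0}, {"fingers": 60, "tx": 0, "ty": 0, "tz": 0, "roll": 0}, {"fingers": 60, "tx": 0, "ty": 0, "tz": -0.4, "roll": 0}, {"fingers": 60, "tx": 0, "ty": 0, "tz": -0.9, "roll": 0}, {"fingers": 60, "tx": 0, "ty": 0, "tz": -0.9, "roll": 0}, {"fingers": 60, "tx": 0, "ty": 0, "tz": -0.9, "roll": 0}, {"fingers": 60, "tx": -0.9, "ty": 0, "tz": 0, "roll": 0}, {"fingers": 60, "tx": -0.9, "ty": 0, "tz": 0, "roll": 0}, {"fingers": 60, "tx": -0.9, "ty": 0, "tz": 0, "roll": 0}])

```text
time_s: 18.73
eef_pos: [0.5395, 0.1503, 0.2099]
tool_rot: [1.0, 0.008, 0.001, -0.0]
ft_force: [-0.5, 0.1, -1.1]
opening: 0.0603
grasp_force: 0.0
```

Emit:
arm_command(steps=[{"fingers": 60, "tx": 0, "ty": -0.9, "tz": 0, "roll": 0}, {"fingers": 60, "tx": 0, "ty": -0.9, "tz": 0, "roll": 0}, {"fingers": 60, "tx": 0, "ty": 0, "tz": 0, "roll": 0}, {"fingers": 60, "tx": 0, "ty": 0, "tz": 0, "roll": 0}, {"fingers": 60, "tx": 0, "ty": 0, "tz": 0, "roll": 0}])

```text
time_s: 19.15
eef_pos: [0.539, 0.2221, 0.2091]
tool_rot: [1.0, 0.008, -0.0, 0.0]
ft_force: [-0.5, 0.7, 0.2]
opening: 0.0599
grasp_force: 0.0
```

```bash
python3 - <<'E'
from h import *
c,s=np.cos(.012),np.sin(.012)
def tb(p): d=p[:,:2]-[.539,.0989];return (d@np.array([[c,-s],[s,c]])).round(4)
st=snap("pics/w8.png");print(st["eef_pos"].round(4))
im=cv2.imread("pics/w8.png");h=cv2.cvtColor(im,cv2.COLOR_BGR2HSV)
m=cv2.inRange(h,(15,90,60),(35,255,255))
k,l,stt,ce=cv2.connectedComponentsWithStats(m)
H,W=m.shape
for i in range(1,k):
    if stt[i,4]<25: continue
    q=cv2.minAreaRect(np.argwhere(l==i)[:,::-1].astype(np.float32))
    print(ce[i].round(1),stt[i].tolist(),"rect",np.round(q[1],1),"floor",tb(unproj("wrist",[ce[i]],.013,st))[0],"plate",tb(unproj("wrist",[ce[i]],.069,st))[0])
# white foot of the stop
v=cv2.inRange(h,(0,0,170),(180,60,255));k,l,stt,ce=cv2.connectedComponentsWithStats(v)
for i in range(1,k):
    if stt[i,4]>200: x,y,w_,h_,a=stt[i];print("white",stt[i].tolist(),tb(unproj("wrist",[(x-.5,y+h_-2),(x+w_-.5,y+h_-2)],.073,st)).tolist())
E
```

```text
[0.539  0.2221 0.2091]
[328.6  39.2] [315, 30, 28, 19, 438] rect [18. 27.] floor [0.1417 0.0435] plate [0.132  0.0568]
[283.4  38.9] [279, 34, 10, 10, 72] rect [8.5 9.2] floor [0.1413 0.091 ] plate [0.1316 0.0964]
[474.9  44.7] [470, 40, 10, 10, 78] rect [9. 9.] floor [ 0.1416 -0.1171] plate [ 0.1319 -0.0772]
[248.7 144.6] [242, 127, 13, 39, 400] rect [38.  11.8] floor [0.0302 0.127 ] plate [0.0389 0.1264]
[215.6 148.1] [202, 128, 26, 39, 487] rect [24.5 31.3] floor [0.026  0.1652] plate [0.0355 0.1583]
[223.7 187.8] [207, 175, 33, 26, 679] rect [24.3 32.9] floor [-0.0219  0.157 ] plate [-0.0046  0.1515]
[431.5 258.5] [428, 257, 8, 5, 31] rect [4. 7.] floor [-0.1196 -0.1183] plate [-0.0861 -0.0782]
[276.6 259.8] [273, 258, 8, 5, 33] rect [4. 7.] floor [-0.1206  0.0901] plate [-0.0868  0.0956]
white [308, 47, 53, 56, 2471] [[0.0796, 0.0731], [0.0802, 0.0245]]
white [127, 69, 142, 196, 10674] [[-0.09, 0.2601], [-0.0885, 0.1047]]
white [197, 259, 68, 7, 215] [[-0.0903, 0.183], [-0.0898, 0.109]]
```

```bash
python3 - <<'E'
from h import *
im=cv2.imread("pics/w8.png");h=cv2.cvtColor(im,cv2.COLOR_BGR2HSV)
m=cv2.inRange(h,(15,90,60),(35,255,255))
for y in range(172,204): print("".join(str(h[y,x,2]*9//255 if 0 else int(h[y,x,2])*9//255) if m[y,x] else "." for x in range(203,245)))
E
```

```text
..........................................
..........................................
..........................................
..............................5444444.....
..............6...............4444444.....
...........6666655444.........4444444.....
.........77788888777644......54444444.....
........8888888888888754....677766664.....
.......888888888888888764...788888874.....
......88888888888888888864..788888884.....
.....8888888888888888888854.788888884.....
.....88888888888888888888754788888884.....
.....88888888888888888888864788888884.....
....888888888888888888888884788888884.....
....888888888888888888888886788888884.....
....888888888888888888888886888888884.....
....888888888888888888888887888888884.....
....888888888888888888888887888888884.....
....888888888888888888888888888888874.....
....888888888888888888888887888888874.....
....888888888888888888888886888888874.....
.....88888888888888888888885888888875.....
......888888888888888888887.88888887......
......888888888888888888886.88888887......
.......8888888888888888887..78888887......
........88888888888888887....8888887......
.........88888888888888......8888887......
...........88888888888.......8888887......
..............88888.......................
..........................................
..........................................
..........................................
```

All four offcuts are in the tray: the strip, the angle, the disc and the square standing on edge beside the disc. The stop is set, so I'm handing in.

```bash
python3 -c "
from cell import robot
print(robot.close_job())"
```

```text
the job is handed in; nothing more can be done
None
```

I handed the job in at about 19 s, with no verdict shown: all four offcuts are in the tray (the square on edge beside the disc), the scraper is upright on its pad, and the stop is within about 1 mm of the index by my measurement.

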